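# Open the filing jig and push the blank home

## Task

Get the filing jig ready, only pushing and never gripping or lifting anything: with the fingertips push the jig's counterweighted hold-down arm up by its crossbar, past its balance point, so that it stays leaning back by itself. Then push the wooden blank along the jig's channel, flat on the bed, until it is fully home against the steel fence. Leave the arm raised and do not disturb the tools and the offcut lying around.

Things in the scene. Friction and masses are not known exactly. Their poses are not given: they have to be found in the camera images.
- jig: Filing jig fixed to the bench: plywood base 360 x 130 x 12 mm. Origin at bench height (z = 0) on the channel's centre line; x runs along the channel to the fence (away from the robot, yaw up to 0.3 rad), y left, z up. The bed is 12 mm above the bench. Two wooden rails, 18 mm high above the bed, x from -140 to +85 mm, 66 mm apart inside, guide the blank.
- fence (a point): Steel fence across the channel's far end: this point is at the foot of its face, on the bed, at jig x = +93 mm. Its top is 112 mm above the bench.
- pivot (a point): Hold-down arm's hinge axis (along jig y), at jig x = +120 mm, 110 mm above the bench, between two grey cheeks (jig x 93 to 168 mm, 90 mm wide over both, up to 168 mm high).
- holddown (a joint): Arm angle, rad: 0 = down (from the pivot towards the robot, 30 degrees upward); grows as the crossbar goes up and away from the robot, to 1.36 (on its back stop). It balances at about 0.72: below that it falls back to 0; let go beyond 0.85 it goes on to 1.36 by itself within 2 s and stays. About 0.8 kg, mostly a steel counterweight behind the pivot. A level push on the bar takes about 2 N.
- crossbar (a point): Centre of the rubber-covered crossbar at the arm's free end: round, 20 mm in diameter, 90 mm long (along jig y), 180 mm from the pivot; moves with the arm. With the arm down it is 200 mm above the bench at jig x = -36 mm. The arm, 16 mm wide, leads from it to the pivot.
- foot (a point): Underside of the arm's rubber foot (14 x 44 mm). Arm down: 50 mm in front of the pivot, 50 mm above the bench, blocking the blank's way; as the arm rises it swings up to 35 mm towards the robot. Arm raised: it juts out 70 mm in front of the pivot, about 150 mm above the bench.
- blank: Pine blank to be pushed, loose in the channel: 110 mm long (its x, along the channel), 60 mm wide, 50 mm high, about 0.2 kg. Origin at the centre of its underside; it lies on the bed. At the start its far end is 75 to 105 mm short of the fence; fully home, its origin is at jig x = +38 mm.
- file: Bystander: hand file with wooden handle, 280 mm long, lying beside the jig, about 25 mm high. Origin under its tang, handle to its -x.
- square: Bystander: try square with wooden stock 110 mm long (its y) and steel blade 140 mm, lying flat, 16 mm high. Origin under the stock's middle, blade to its +x.
- tape: Bystander: grey tape measure, 68 x 36 x 60 mm, standing on the bench. Origin at the centre of its underside.
- offcut: Bystander: small pine offcut, 60 x 45 x 40 mm, on the bench beside the jig, outside the channel. Origin at the centre of its underside.
There are look-alikes about, which are no part of the job. Leave any pink or red look-alike of the blank alone.

How it is judged (in metres and radians):
On the way, in this order (a step that is already met when the one before it is completed fails the run):
1. the hold-down arm is raised past its balance point, against its back stop (value of joint holddown above 1.25 rad), for 0.2 s.
2. the blank is home against the fence (x of blank in the frame of jig above 0.034 m), for 0.2 s.
At the end, for the whole second after the job is handed in: The arm leans back by itself (joint above 1.25 rad), the blank lies flat on the bed, square in the channel, its end within 4 mm of the fence, at rest (value of joint holddown above 1.25 rad and x of blank in the frame of jig above 0.034 m and z of blank in the frame of jig below 0.016 m and angle between the x axis of blank and the x axis of jig, either way round below 0.08 rad and angle between blank's own z axis and vertical below 0.05 rad and linear speed of blank below 0.01 m/s); the robot touches nothing.
It fails at once if the blank was lifted or carried (z of blank in the frame of jig above 0.024 m).
It fails at once if the blank was tipped (angle between blank's own z axis and vertical above 0.25 rad).
It fails at once if a bystander was moved (distance of any of file, square, tape, offcut from where it was at the start of the episode above 0.025 m).
It also fails if it takes over 48 s, if anything falls off the work surface, if the arm or the gripper's body presses on something with over 40 N, if the wrist force passes 120 N, or if a joint passes its speed limit or range.

## Robot

A 6-joint arm with a two-finger parallel gripper is mounted at the origin on the work surface. World frame = base frame: x ahead of the robot, y to its left, z up, the work surface at z = 0. Lengths are in mm, angles in rad, forces in N, time in s.
With the tool pointing down it reaches from about 350 to 775 mm from the base axis. Payload 7.3 kg.
Tool frame: the origin (TCP) lies at the very end of the fingers, on their centre line; the grasp point (between the pads) lies 19 mm behind it; z points along the fingers, x is the direction in which the jaws open and shut, and the axes are right-handed (so a half turn about z gives the same grasp; the last joint's range is limited). The gripper opens to 92 mm and grips with 3 to 60 N. Pads are 19 mm wide; open, the fingers measure 130 mm over their backs; the gripper's body (75 mm by 190 mm) begins 47 mm behind the grasp point.
Start: joints at [-1.393, 0.342, 1.524, -0, 1.275, -0.146], TCP at [167.063, -497.732, 201.541] pointing down, gripper open.
Joint ranges: [-2.53, 2.53], [-0.77, 2.02], [0.04, 2.7], [-1, 4.14], [0.28, 2.66], [-3.11, 3.11]. Speed limits (rad/s): [2.57, 2.57, 3.14, 3.14, 3.14, 3.14].

## Interface

Orientations are given as [roll, pitch, yaw] about the fixed x, y, z axes, in that order (R = Rz(yaw) Ry(pitch) Rx(roll)).
In Python, from plant import bot, capture, camera_params gives the robot as it stands.
- The arm moves only by the shell command python3 -m jog 'ROWS' [OPENING]. ROWS is a JSON object of lists of equal length, an entry for each row: "xyz": the shift along the world's x, y, z as a fraction of full scale, a list of three; "angular": the turn, a rotation vector about the world's x, y, z as a fraction of full scale, a list of three. In form: {"xyz": [[x, y, z], ...], "angular": [[wx, wy, wz], ...]}. A call has 1 to 10 rows; each row shifts and turns the pose as measured when the row begins; what a row does not reach is not made up. Full scale, the value 1, is 2 cm for a shift and 6 degrees for a turn. A row lasts 1/10 s, in which the tool goes at most 50 mm and 8.59 degrees, less where a joint would pass 70% of its speed; a pose out of reach is approached as far as the arm can. A call with a number of a shift or a turn outside -1 to 1 is refused whole. A call with a gripper value outside its range is refused whole. OPENING is the closure, from -1 (fully open) to 1 (shut), set as the call begins (- or left out, the last holds). The fingers move at their own pace and stop on an object; the grip force is fixed at half the most. Time passes only in rows, so rows that do not move let the fingers close. It gives the time, the measured TCP pose, the force and the opening at its end, in the units of the state.
- bot.get_obs(): the state, without advancing time (a new reading comes with each control period).
- capture(name): name is "side" or "top" or "wrist"; returns the picture (480x640x3 uint8, red, green, blue); there is no depth.
- camera_params(name): a dict with "fx", "fy", "cx", "cy" (pixels), "rvec" (rotation vector, rad) and "tvec" (3), from world to camera coordinates, as OpenCV has them. Camera axes: x right, y down, z forward; pixel columns grow to the right and rows downward; lengths in mm; the calibration is good to about 2 mm. A picture is of the moment at which its call begins: read the wrist's pose just before it. camera_params takes no time and is no camera call; for the wrist camera it gives the pose at the moment of the call.
- bot.close_job(): hands the job in, once; it reports no verdict.
The state is a dict: "time": time; "joint_positions": joint angles; "dq": joint speeds; "tau": joint torques, N m; "tool_pos": TCP position; "tcp_rot": TCP orientation; "contact_force": force on the tool from outside, world axes, zero at the start; "moment": the same for the moment, N m; "grip_width": finger opening in mm.
Only numpy, scipy, OpenCV 4.12 (cv2) and the standard library are available. Lean on these libraries where they do the work, as an engineer would, in place of code of your own. Each camera call takes 0.05 s, during which the arm holds its last target.

## Working session

There is one attempt and no reset: what is moved stays moved. The work goes in short steps, Python scripts to look and compute and a shell command to move; the robot and the scene stay as the last step left them, time stands still between calls to the robot, and variables do not carry over. Pictures are saved under pics/ and viewed, and the job is handed in when it is done.

```bash
ls; mkdir -p pics
python3 - <<'E'
from plant import bot, capture, camera_params
import cv2
o=bot.get_obs(); print({k:o[k] for k in('time','tool_pos','tcp_rot','contact_force','grip_width')})
for n in('side','top','wrist'):
    p=camera_params(n); print(n,p)
    cv2.imwrite(f'pics/{n}0.png',capture(n)[:,:,::-1])
E
```

```text
pics
{'time': 0.0, 'tool_pos': array([ 166.98894652, -497.26895315,  200.84088552]), 'tcp_rot': array([-3.14136074e+00,  1.50784575e-03, -1.24701005e+00]), 'contact_force': array([-0.41100688,  0.30543225,  0.21951106]), 'grip_width': 91.98519171928712}
side {'fx': 455.41246371880686, 'fy': 455.41246371880686, 'cx': 318.4112206177698, 'cy': 234.86665204975347, 'rvec': array([ 0.73594334, -2.52587663,  1.17734755]), 'tvec': array([438.87172143, 281.81061127, 975.5700226 ])}
top {'fx': 592.4655298412796, 'fy': 592.4655298412796, 'cx': 326.59845669151093, 'cy': 239.21127335874831, 'rvec': array([ 2.12323174, -2.10248707,  0.20569756]), 'tvec': array([   2.97461776,  537.60066736, 1426.27289255])}
wrist {'fx': 335.8425971873952, 'fy': 335.8425971873952, 'cx': 322.13803463016677, 'cy': 239.56063961362406, 'rvec': array([-2.34187962,  1.68376845,  0.25895766]), 'tvec': array([-524.36542527,  -38.77133143,  391.34674121])}
```

View pics/top0.png

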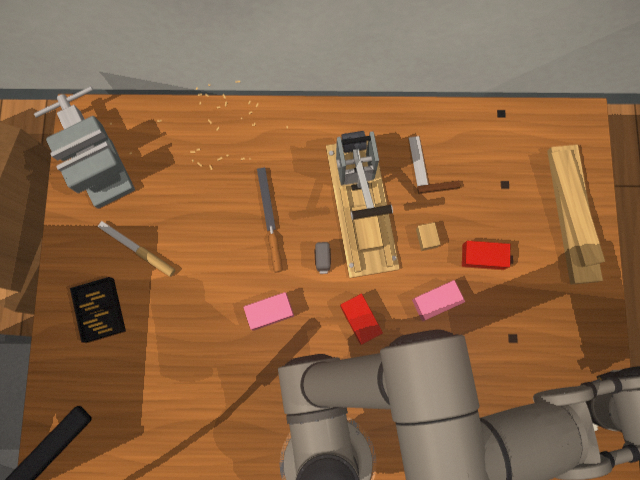

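View pics/side0.png

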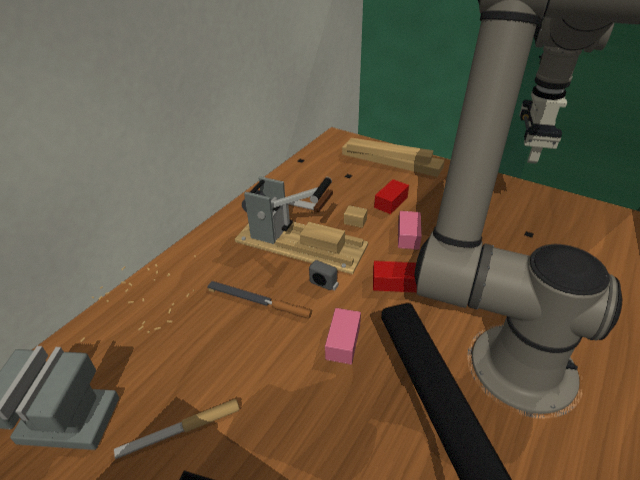

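View pics/wrist0.png

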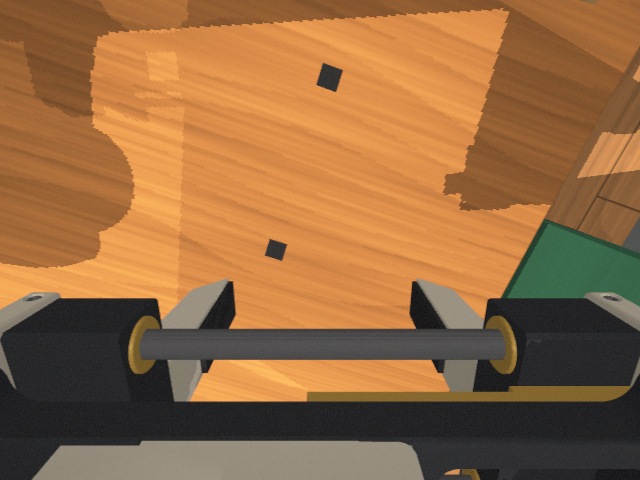

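The top view shows the jig at about (362,205), running from the near end (373,273) to the far end (350,140), with its black crossbar at (372,212). The pine piece in the channel at about (370,235) is the blank. The pine piece at (429,235) is outside the channel, so it's the offcut. The pink and red blocks at (268,310), (440,300), (360,318) and (488,254) are look-alikes. I'll enlarge to confirm.

Run:
```python
import cv2
a=cv2.imread('pics/top0.png')[125:285,300:470]
cv2.imwrite('pics/topc.png',cv2.resize(a,None,fx=3.7,fy=3.7,interpolation=cv2.INTER_CUBIC))
a=cv2.imread('pics/side0.png')[165:295,225:385]
cv2.imwrite('pics/sidec.png',cv2.resize(a,None,fx=4.5,fy=4.5,interpolation=cv2.INTER_CUBIC))
```

```text
(no output)
```

View pics/topc.png

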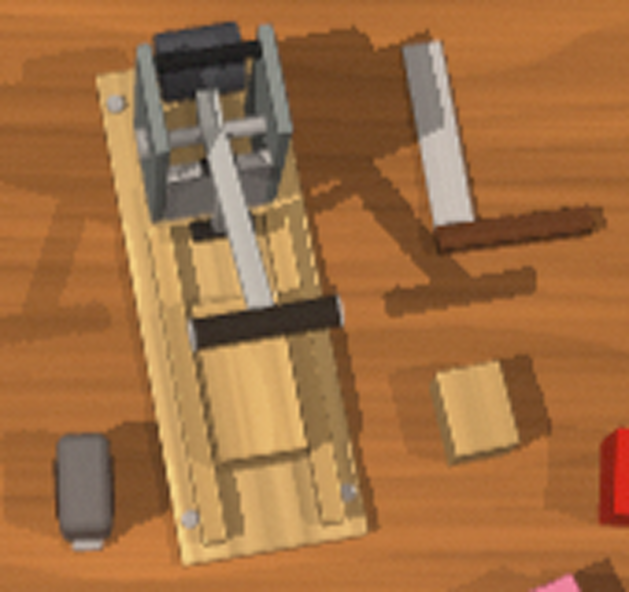

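View pics/sidec.png

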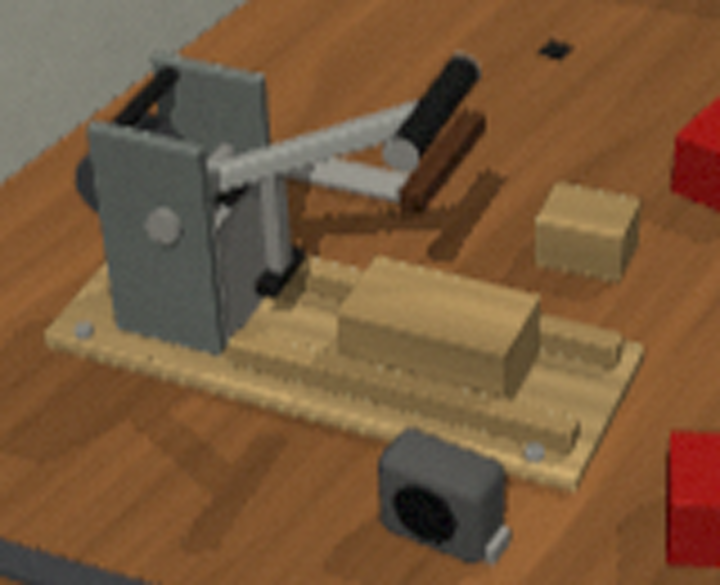

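```bash
cat > h.py <<'E'
import numpy as np, cv2
from plant import bot, capture, camera_params
def ray(n,u,v,z,p=None):
    p=p or camera_params(n); R=cv2.Rodrigues(np.array(p['rvec']))[0]; t=np.array(p['tvec'])
    d=R.T@np.array([(u-p['cx'])/p['fx'],(v-p['cy'])/p['fy'],1]); c=-R.T@t
    return c+d*(z-c[2])/d[2]
def pix(n,P):
    p=camera_params(n); K=np.array([[p['fx'],0,p['cx']],[0,p['fy'],p['cy']],[0,0,1]])
    return cv2.projectPoints(np.array(P,float).reshape(-1,3),np.array(p['rvec']),np.array(p['tvec']),K,None)[0].reshape(-1,2)
T=lambda x,y:(300+x/3.7-.35,125+y/3.7-.35)
S=lambda x,y:(225+x/4.5-.4,165+y/4.5-.4)
E
python3 - <<'E'
from h import *
np.set_printoptions(precision=1,suppress=True)
nl,nr,fl=[ray('top',*T(*q),12) for q in((183,562),(368,530),(97,75))]
print('base',nl,nr,fl,np.linalg.norm(nl-nr),np.linalg.norm(nl-fl))
print('yaw', np.arctan2(*(fl-nl)[1::-1]), np.arctan2(-(nl-nr)[0],(nl-nr)[1]))
b=[ray('top',*T(*q),200) for q in((192,333),(341,310))]; print('bar',b, np.linalg.norm(b[0]-b[1]))
k=[ray('top',*T(*q),62) for q in((217,468),(310,447))]; print('blank near top',k,np.linalg.norm(k[0]-k[1]))
s=[ray('side',*S(*q),z) for q,z in(((578,488),12),((642,347),12),((46,338),12),((505,393),12),((338,318),62),((512,345),62),((540,295),62),((375,258),62))]
for q in s: print('side',q)
E
```

```text
base [450.  -49.6  12. ] [ 473.3 -176.7   12. ] [801.8  13.2  12. ] 129.2649761158784 357.3771625537211
yaw 0.1764720399578774 0.18198820845661084
bar [array([565.2, -48.8, 200. ]), array([ 580.5, -140.2,  200. ])] 92.64207006964769
blank near top [array([506.6, -70.6,  62. ]), array([ 521.4, -132.8,   62. ])] 64.03403178270321
side [444.3 -44.3  12. ]
side [ 472.5 -174.5   12. ]
side [797.5  16.   12. ]
side [523.  -92.5  12. ]
side [614.6 -49.6  62. ]
side [512.8 -83.1  62. ]
side [ 522.5 -132.1   62. ]
side [ 628.4 -109.7   62. ]
```

The crop confirms it: the blank is the pine block in the channel, under the crossbar, and the offcut is outside. Sizes check too: base 129×357 (given 130×360), bar 93 long (given 90). The jig origin is about (609,-88) with yaw about 0.178. The blank's near end is at jig x≈-96, so its gap to the fence is about 79. I'll move in front of the bar with the fingers shut and the jaws along jig y.

```bash
python3 -m jog '{"xyz":[[0.9,1,0],[0.9,1,0],[0.9,1,0],[0.9,1,0],[0.9,1,0],[0.9,1,0],[0.9,1,0],[0.9,1,0],[0.9,1,0],[0.9,1,0]],"angular":[[0,0,-0.14],[0,0,-0.14],[0,0,-0.14],[0,0,-0.14],[0,0,-0.14],[0,0,-0.14],[0,0,-0.14],[0,0,-0.14],[0,0,-0.14],[0,0,-0.14]]}' 1
```

```text
time: 1.15
tool_pos: [349.7, -290.1, 198.1]
tcp_rot: [3.14, 0.006, -1.406]
contact_force: [-0.2, 0.7, 0.3]
grip_width: 16.2
```

```bash
python3 -m jog '{"xyz":[[0.82,0.92,-0.06],[0.82,0.92,-0.06],[0.82,0.92,-0.06],[0.82,0.92,-0.06],[0.82,0.92,-0.06],[0.82,0.92,-0.06],[0.82,0.92,-0.06],[0.82,0.92,-0.06],[0.82,0.92,-0.06],[0,0,0]],"angular":[[0,0,0.02],[0,0,0.02],[0,0,0.02],[0,0,0.02],[0,0,0.02],[0,0,0.02],[0,0,0],[0,0,0],[0,0,0],[0,0,0]]}' 1
python3 - <<'E'
from h import *
cv2.imwrite('pics/side1.png',capture('side')[:,:,::-1]);cv2.imwrite('pics/w1.png',capture('wrist')[:,:,::-1])
E
```

```text
time: 2.15
tool_pos: [502.9, -113.5, 184.8]
tcp_rot: [3.137, 0.009, -1.39]
contact_force: [-0.1, -0.8, -0.3]
grip_width: 0.0
```

View pics/side1.png

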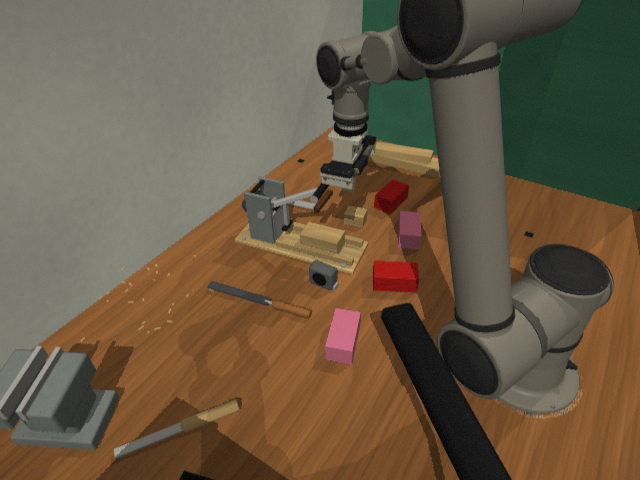

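View pics/w1.png

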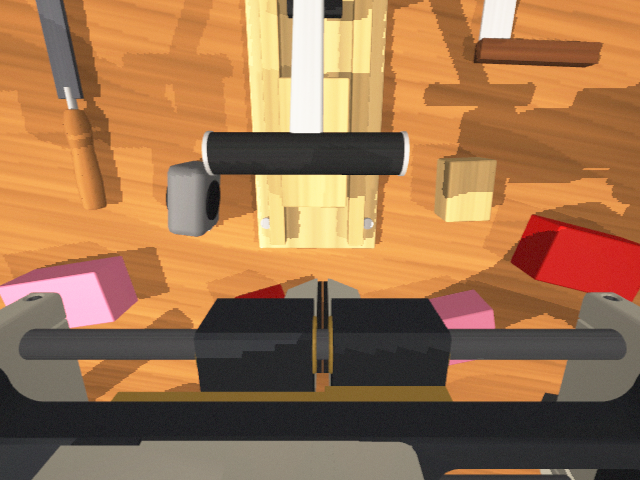

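The wrist view shows the bar ahead, square to the jaws, from (206,153) to (406,153). The shut fingers are at about (322,330). I'll check the bar centre from the wrist view.

Run:
```python
from h import *
a,b=ray('wrist',206,153,200),ray('wrist',407,153,200);print(a,b,np.linalg.norm(a-b),(a+b)/2, np.arctan2(-(a-b)[0],(a-b)[1]))
l,r=ray('wrist',261,248,12),ray('wrist',375,246,12);print(l,r,np.linalg.norm(l-r))
for q in((286,207),(347,206)): print(ray('wrist',*q,62))
```

```text
[561.76571216 -47.10594407 200.        ] [ 579.24308399 -143.11819186  200.        ] 97.59001103240738 [570.50439807 -95.11206796 200.        ] 0.18006117715647968
[446.87554975 -53.96118039  12.        ] [ 472.39953205 -179.21870748   12.        ] 127.83161488941523
[510.06467384 -78.63086024  62.        ]
[ 521.20163658 -134.12275095   62.        ]
```

```bash
python3 -m jog '{"xyz":[[0.55,0.18,-0.08],[0.55,0.18,-0.08],[0.55,0.18,-0.08],[0.5,0.16,-0.08],[0,0,0]],"angular":[[0,0,0],[0,0,0],[0,0,0],[0,0,0],[0,0,0]]}' 1
python3 - <<'E'
from h import *
cv2.imwrite('pics/w2.png',capture('wrist')[:,:,::-1])
a=capture('side')[110:290,220:430,::-1]
cv2.imwrite('pics/s2.png',cv2.resize(a,None,fx=3.3,fy=3.3,interpolation=cv2.INTER_CUBIC))
E
```

```text
time: 2.75
tool_pos: [547.3, -102.6, 177.9]
tcp_rot: [3.136, 0.008, -1.395]
contact_force: [-0.3, -0.3, 0.8]
grip_width: 0.4
```

View pics/s2.png

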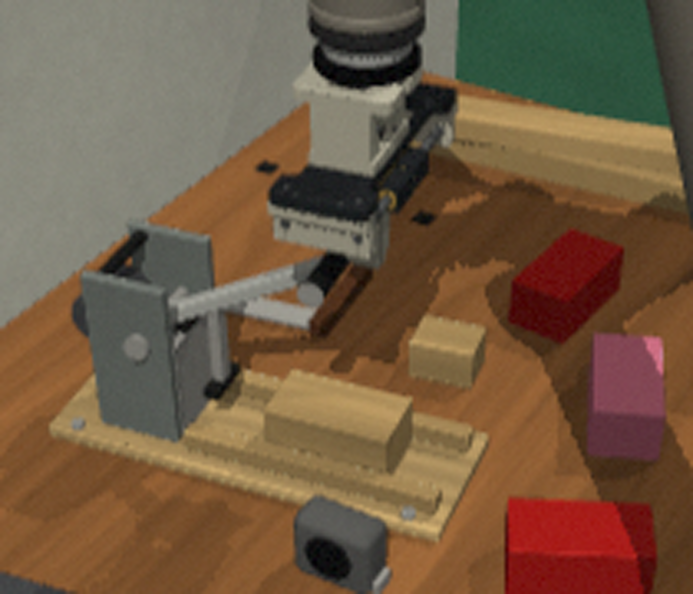

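View pics/w2.png

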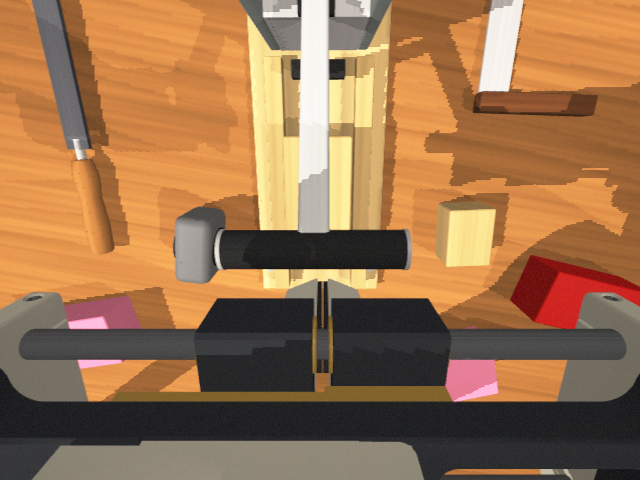

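The fingers are just behind the bar's near side, a few mm short, with tips about 22 mm below the bar's axis. Next is the arc push.

```bash
python3 -m jog '{"xyz":[[0.45,0.08,0],[0.45,0.08,0.5],[0.45,0.08,0.6],[0.45,0.08,0.45],[0.45,0.08,0.45],[0.45,0.08,0.3],[0.45,0.08,0.3],[0.45,0.08,0.3]],"angular":[[0,0,0],[0,0,0],[0,0,0],[0,0,0],[0,0,0],[0,0,0],[0,0,0],[0,0,0]]}' 1
python3 - <<'E'
from h import *
cv2.imwrite('pics/w3.png',capture('wrist')[:,:,::-1])
a=capture('side')[90:270,220:430,::-1]
cv2.imwrite('pics/s3.png',cv2.resize(a,None,fx=3.3,fy=3.3,interpolation=cv2.INTER_CUBIC))
E
```

```text
time: 3.65
tool_pos: [609.0, -91.5, 240.5]
tcp_rot: [3.109, 0.011, -1.399]
contact_force: [-1.4, -0.2, 2.0]
grip_width: 0.4
```

View pics/s3.png

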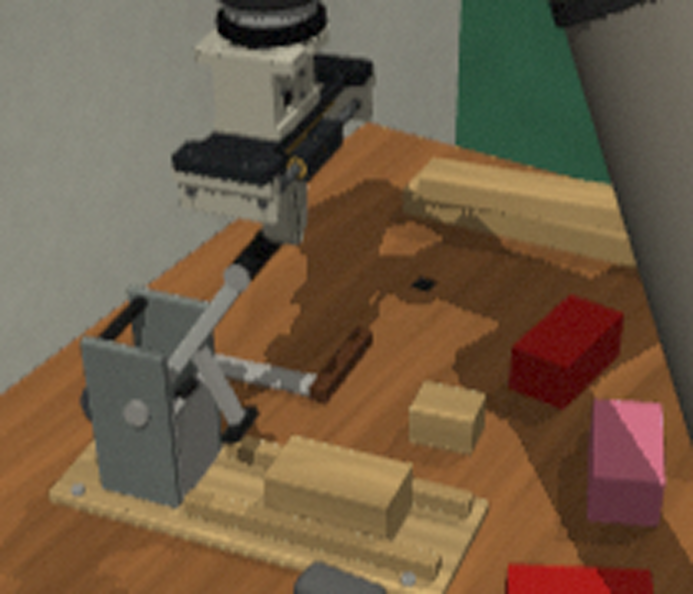

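View pics/w3.png

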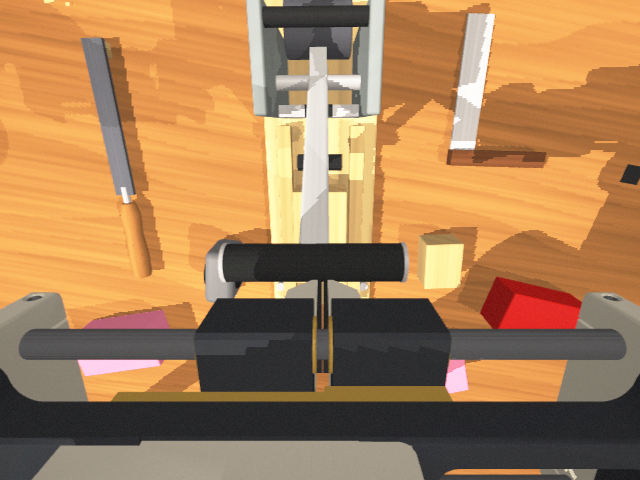

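The bar is rising on the fingers as planned: now about 0.45 rad, force about 2 N. I'll continue past the balance point.

```bash
python3 -m jog '{"xyz":[[0.5,0.09,0.3],[0.5,0.09,0.3],[0.5,0.09,0.25],[0.5,0.09,0.2],[0.5,0.09,0.2],[0.5,0.09,0.15],[0.5,0.09,0.1],[0.5,0.09,0.1],[0.5,0.09,0.05],[0.5,0.09,0.05]],"angular":[[0,0,0],[0,0,0],[0,0,0],[0,0,0],[0,0,0],[0,0,0],[0,0,0],[0,0,0],[0,0,0],[0,0,0]]}' 1
python3 - <<'E'
from h import *
cv2.imwrite('pics/w4.png',capture('wrist')[:,:,::-1])
a=capture('side')[70:250,220:430,::-1]
cv2.imwrite('pics/s4.png',cv2.resize(a,None,fx=3.3,fy=3.3,interpolation=cv2.INTER_CUBIC))
E
```

```text
time: 4.75
tool_pos: [710.4, -73.4, 274.7]
tcp_rot: [3.11, 0.011, -1.4]
contact_force: [-0.4, 1.4, 0.7]
grip_width: 0.5
```

View pics/s4.png

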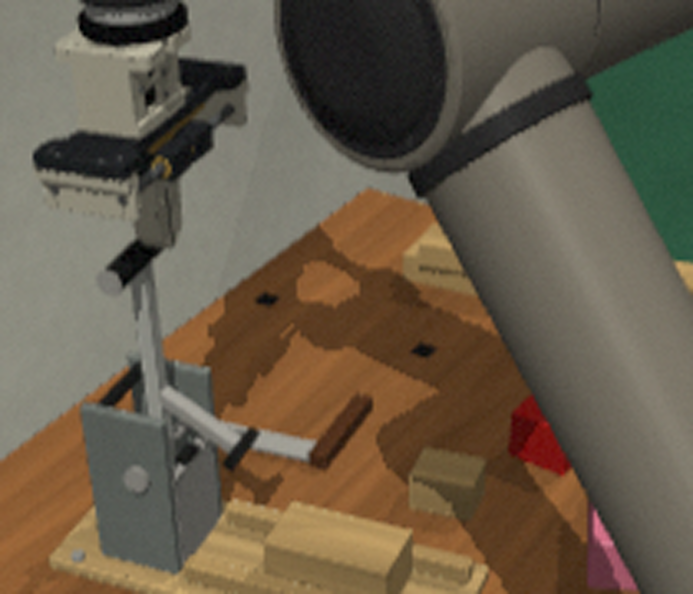

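View pics/w4.png

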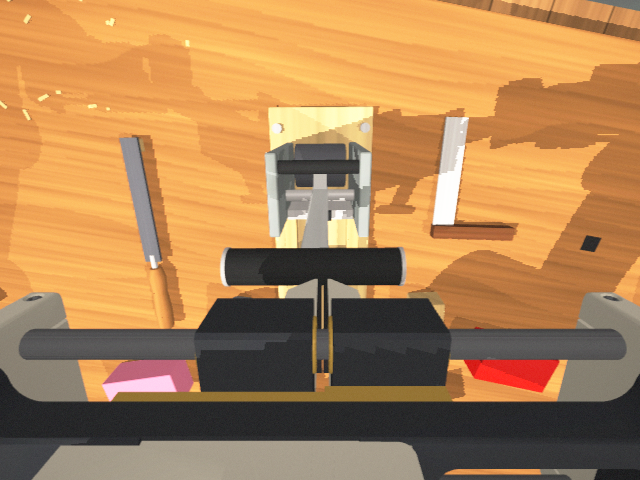

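The arm is past upright (about 1.05 rad, beyond 0.85). I'll back off level and let it fall back by itself.

```bash
python3 -m jog '{"xyz":[[-0.6,-0.11,0],[-0.98,-0.18,0],[-0.98,-0.18,0],[-0.98,-0.18,0],[-0.98,-0.18,0],[-0.98,-0.18,0],[-0.98,-0.18,0],[-0.98,-0.18,0],[-0.98,-0.18,0],[-0.98,-0.18,0]],"angular":[[0,0,0],[0,0,0],[0,0,0],[0,0,0],[0,0,0],[0,0,0],[0,0,0],[0,0,0],[0,0,0],[0,0,0]]}' 1
python3 -m jog '{"xyz":[[-0.98,-0.18,0],[-0.98,-0.18,0],[-0.98,-0.18,0],[-0.6,-0.12,0],[0,0,0],[0,0,0],[0,0,0],[0,0,0],[0,0,0],[0,0,0]],"angular":[[0,0,0],[0,0,0],[0,0,0],[0,0,0],[0,0,0],[0,0,0],[0,0,0],[0,0,0],[0,0,0],[0,0,0]]}' 1
python3 - <<'E'
from h import *
cv2.imwrite('pics/w5.png',capture('wrist')[:,:,::-1])
a=capture('side')[90:290,200:430,::-1]
cv2.imwrite('pics/s5.png',cv2.resize(a,None,fx=3,fy=3,interpolation=cv2.INTER_CUBIC))
E
```

```text
time: 5.85
tool_pos: [508.9, -109.2, 265.1]
tcp_rot: [3.101, 0.014, -1.401]
contact_force: [0.5, -0.4, -1.1]
grip_width: 0.2
time: 6.85
tool_pos: [429.6, -122.0, 262.5]
tcp_rot: [3.099, 0.014, -1.403]
contact_force: [-0.3, 0.5, 0.4]
grip_width: 0.3
```

View pics/s5.png

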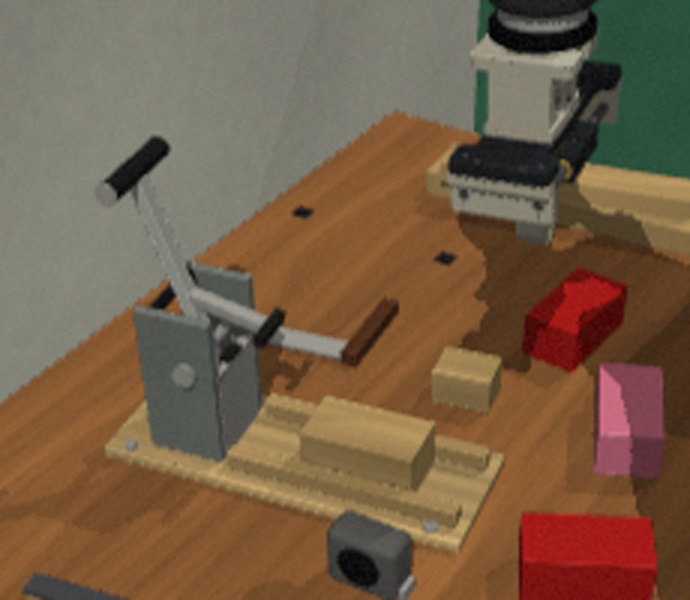

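View pics/w5.png

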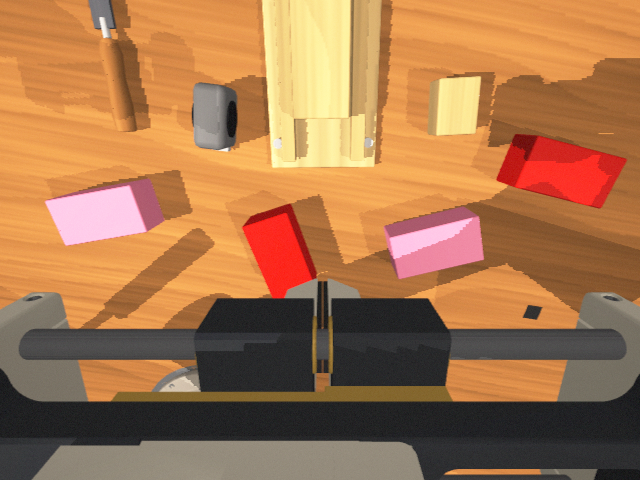

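The arm now leans well back. The blank is still in place, near end at about (317,118) in the wrist view. I'll check the arm angle and blank position with numbers.

Run:
```python
from h import *
O=np.array([609,-88,0]);c,s=np.cos(.178),np.sin(.178);R=np.array([[c,-s,0],[s,c,0],[0,0,1]])
J=lambda p:(R.T@(p-O)).round(1)
im=capture('top')[:,:,::-1]; cv2.imwrite('pics/top5.png',im)
cv2.imwrite('pics/top5c.png',cv2.resize(im[100:350,290:480],None,fx=3,fy=3,interpolation=cv2.INTER_CUBIC)[:600])
for t in(1.36,1.25,1.1):
    f=np.pi/6+t; P=[O+R@np.array([120-180*np.cos(f),y,110+180*np.sin(f)]) for y in(-45,45)]
    print(t,'side',pix('side',P).round(1).tolist(),'top',pix('top',P).round(1).tolist())
for q in((294,118),(351,118)):print('blank',J(ray('wrist',*q,62)))
for q in((271,167),(375,166)):print('base',J(ray('wrist',*q,12)))
print('red',[ray('top',*q,50).round() for q in((342,305),(365,296),(381,330))], 'tcp',J(bot.get_obs()['tool_pos']))
```

```text
1.36 side [[252.6, 138.3], [234.9, 154.4]] top [[376.8, 107.2], [336.6, 113.7]]
1.25 side [[258.8, 137.8], [241.3, 154.0]] top [[378.6, 114.3], [338.1, 120.8]]
1.1 side [[267.7, 138.3], [250.6, 154.7]] top [[381.0, 125.0], [340.3, 131.6]]
blank [-94.3  30.   62. ]
blank [-94.9 -30.7  62. ]
base [-152.3   66.    12. ]
base [-152.1  -65.4   12. ]
red [array([374., -31.,  50.]), array([397., -88.,  50.]), array([ 315., -126.,   50.])] tcp [-182.7   -1.7  262.6]
```

View pics/top5c.png

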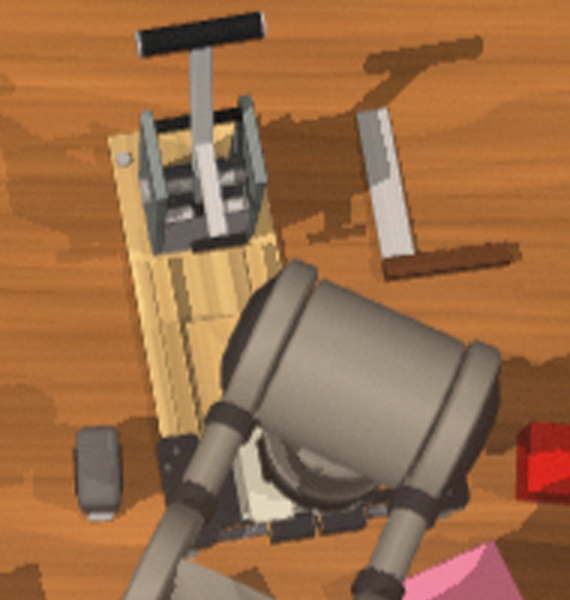

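In the top view the bar ends are at (336.7,114) and (377.7,108.3). Predicted for 1.36 rad: (336.6,113.7) and (376.8,107.2), so the arm is on its back stop. The blank's near end is at jig x = -94.6, centred, which leaves a gap of about 78 mm. Next I go down into the channel behind it.

```bash
python3 -m jog '{"xyz":[[0.28,0.06,-0.6],[0.28,0.06,-1],[0.28,0.06,-1],[0.28,0.06,-1],[0.28,0.06,-1],[0.28,0.06,-1],[0.28,0.06,-1],[0.28,0.06,-1],[0.28,0.06,-1],[0,0,0]],"angular":[[-0.02,-0.1,0.03],[-0.02,-0.1,0.03],[-0.02,-0.1,0.03],[-0.02,-0.1,0.03],[-0.02,-0.1,0],[0,0,0],[0,0,0],[0,0,0],[0,0,0],[0,0,0]]}' 1
python3 - <<'E'
from h import *
O=np.array([609,-88,0]);c,s=np.cos(.178),np.sin(.178);R=np.array([[c,-s,0],[s,c,0],[0,0,1]])
print(R.T@(bot.get_obs()['tool_pos']-O))
E
```

```text
time: 8.0
tool_pos: [482.8, -111.1, 85.3]
tcp_rot: [-3.129, -0.009, -1.39]
contact_force: [0.4, 0.5, 0.7]
grip_width: 0.3
[-128.3178481    -0.41924208   85.27567691]
```

```bash
python3 -m jog '{"xyz":[[0,0,-0.8],[0,0,-0.8],[0,0,-0.7],[0,0,-0.5],[0,0,-0.3],[0,0,0]],"angular":[[0,0.05,0],[0,0.05,0],[0,0,0],[0,0,0],[0,0,0],[0,0,0]]}' 1
python3 - <<'E'
from h import *
cv2.imwrite('pics/w6.png',capture('wrist')[:,:,::-1])
O=np.array([609,-88,0]);c,s=np.cos(.178),np.sin(.178);R=np.array([[c,-s,0],[s,c,0],[0,0,1]])
print(R.T@(bot.get_obs()['tool_pos']-O))
E
```

```text
time: 8.6
tool_pos: [485.1, -112.4, 25.6]
tcp_rot: [-3.135, -0.011, -1.389]
contact_force: [0.1, 0.6, 0.5]
grip_width: 0.1
[-125.97381586   -2.30399159   26.04446072]
```

View pics/w6.png

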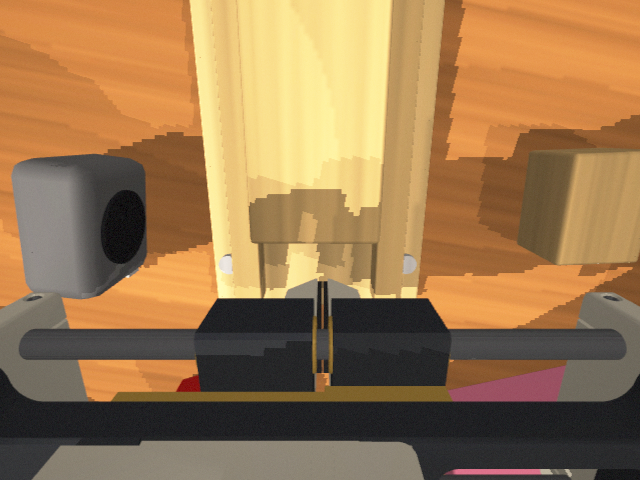

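The fingers are in the channel, between the rails (inner edges about 262 and 376 px) and behind the blank's end face (row about 243). Starting the push.

```bash
python3 -m jog '{"xyz":[[0.5,0.11,-0.2],[0.5,0.11,0],[0.45,0.08,0],[0.45,0.08,0],[0.45,0.08,0],[0.45,0.08,0],[0.45,0.08,0],[0.45,0.08,0],[0.45,0.08,0],[0,0,0]],"angular":[[0,0,0],[0,0,0],[0,0,0],[0,0,0],[0,0,0],[0,0,0],[0,0,0],[0,0,0],[0,0,0],[0,0,0]]}' 1
python3 - <<'E'
from h import *
cv2.imwrite('pics/w7.png',capture('wrist')[:,:,::-1])
a=capture('side')[110:290,220:430,::-1]
cv2.imwrite('pics/s7.png',cv2.resize(a,None,fx=3.3,fy=3.3,interpolation=cv2.INTER_CUBIC))
O=np.array([609,-88,0]);c,s=np.cos(.178),np.sin(.178);R=np.array([[c,-s,0],[s,c,0],[0,0,1]])
print(R.T@(bot.get_obs()['tool_pos']-O))
E
```

```text
time: 9.65
tool_pos: [577.3, -95.5, 23.5]
tcp_rot: [-3.132, -0.012, -1.388]
contact_force: [0.3, -0.4, 0.3]
grip_width: 0.4
[-33.73220819  -1.61239806  23.27584914]
```

View pics/s7.png

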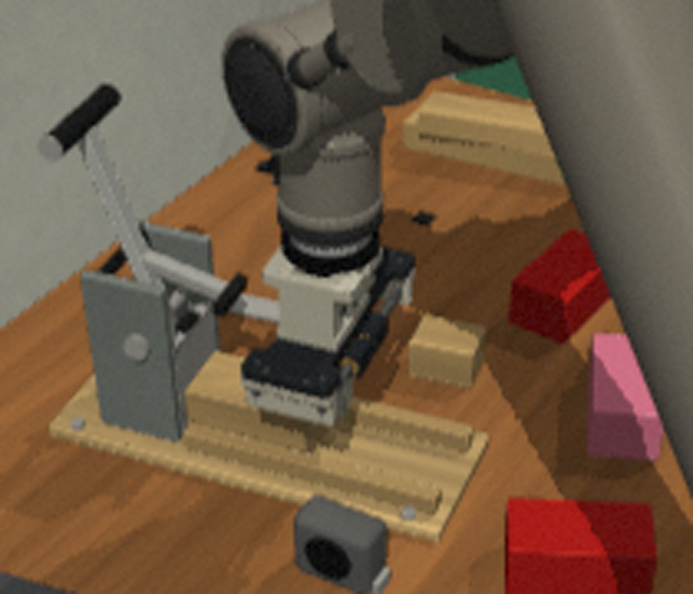

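View pics/w7.png

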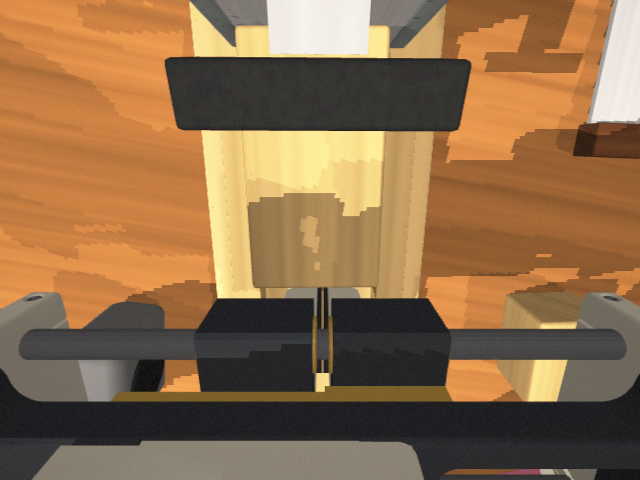

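The blank has slid nearly home, with about 7 mm left. I'll finish in small steps and watch the force.

```bash
python3 -m jog '{"xyz":[[0.15,0.03,0],[0.15,0.03,0],[0.15,0.03,0]],"angular":[[0,0,0],[0,0,0],[0,0,0]]}' 1;  python3 -m jog '{"xyz":[[0.15,0.03,0],[0.1,0.02,0]],"angular":[[0,0,0],[0,0,0]]}' 1
```

```text
time: 10.05
tool_pos: [580.1, -94.5, 23.2]
tcp_rot: [3.14, -0.01, -1.388]
contact_force: [-17.1, -5.5, 12.5]
grip_width: 0.7
time: 10.25
tool_pos: [579.6, -94.6, 23.4]
tcp_rot: [3.128, -0.009, -1.388]
contact_force: [-5.6, -0.3, 3.5]
grip_width: 0.2
```

Force rose to about 17 N and the fingers stopped, so the blank has hit something that resists. I'll back off and measure whether that's the fence.

```bash
python3 -m jog '{"xyz":[[-0.5,-0.09,0],[-0.8,-0.14,0],[-0.8,-0.14,0],[-0.8,-0.14,0],[-0.8,-0.14,0],[0,0,0]],"angular":[[0,0,0],[0,0,0],[0,0,0],[0,0,0],[0,0,0],[0,0,0]]}' 1
python3 - <<'E'
from h import *
cv2.imwrite('pics/w8.png',capture('wrist')[:,:,::-1])
a=capture('side')[110:290,220:430,::-1]
cv2.imwrite('pics/s8.png',cv2.resize(a,None,fx=3.3,fy=3.3,interpolation=cv2.INTER_CUBIC))
O=np.array([609,-88,0]);c,s=np.cos(.178),np.sin(.178);R=np.array([[c,-s,0],[s,c,0],[0,0,1]])
print(R.T@(bot.get_obs()['tool_pos']-O))
P=[O+R@np.array(p) for p in((-17,30,62),(-17,-30,62),(-21,30,62),(-21,-30,62))]
print(pix('wrist',P).round(1).tolist())
E
```

```text
time: 10.85
tool_pos: [504.1, -108.4, 24.3]
tcp_rot: [3.13, -0.01, -1.389]
contact_force: [-0.7, -0.2, -0.1]
grip_width: 0.2
[-104.65997002   -2.13592108   24.60095977]
[[244.4, 115.2], [392.0, 115.9], [245.1, 125.6], [391.4, 126.3]]
```

View pics/s8.png

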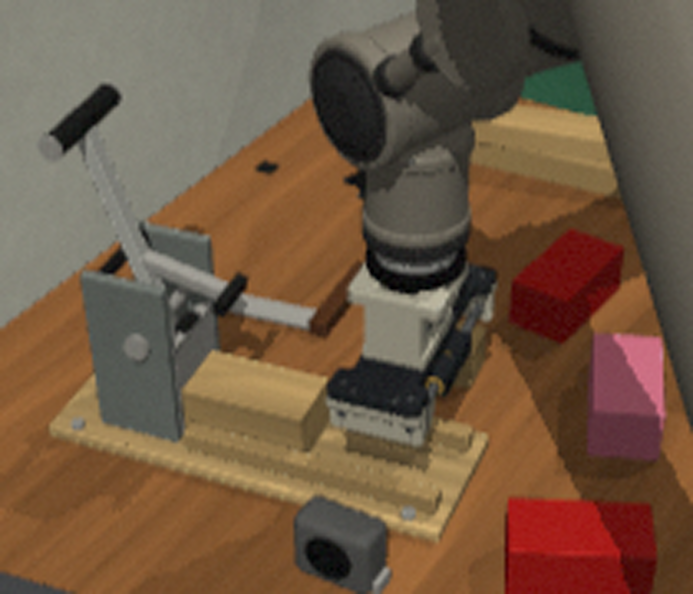

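View pics/w8.png

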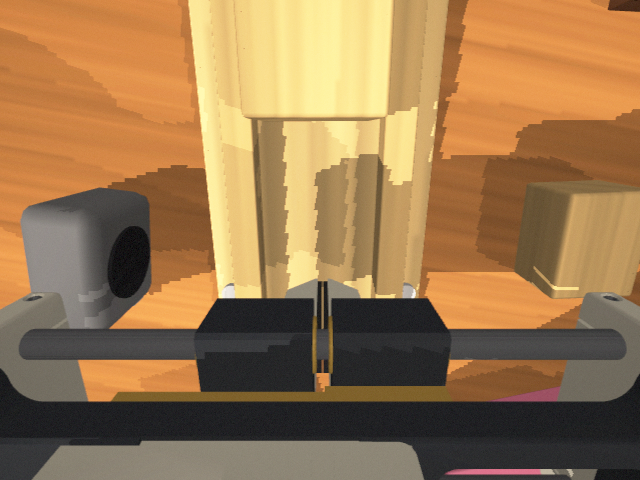

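In the wrist view the blank's near edge is straight at row about 118. Predicted rows are 115 at home and 126 at 4 mm short, so it sits within about 1 mm of home. I'll raise and clear the view for a final check from the top.

```bash
python3 -m jog '{"xyz":[[-0.1,0,0.6],[-0.1,0,1],[-0.1,0,1],[-0.1,0,1],[-0.1,0,1],[-0.1,0,1],[-0.1,0,1],[-0.1,0,1],[-0.1,0,1],[-0.1,0,1]],"angular":[[0,0,0],[0,0,0],[0,0,0],[0,0,0],[0,0,0],[0,0,0],[0,0,0],[0,0,0],[0,0,0],[0,0,0]]}' 1;  python3 -m jog '{"xyz":[[-0.3,-1,0],[-0.3,-1,0],[-0.3,-1,0],[-0.3,-1,0],[-0.3,-1,0],[-0.3,-1,0],[-0.3,-1,0],[-0.3,-1,0],[-0.3,-1,0],[0,0,0]],"angular":[[0,0,0],[0,0,0],[0,0,0],[0,0,0],[0,0,0],[0,0,0],[0,0,0],[0,0,0],[0,0,0],[0,0,0]]}' 1
python3 - <<'E'
from h import *
im=capture('top')[:,:,::-1]; cv2.imwrite('pics/top9.png',im)
cv2.imwrite('pics/top9c.png',cv2.resize(im[100:285,240:480],None,fx=3.2,fy=3.2,interpolation=cv2.INTER_CUBIC))
a=capture('side')[110:290,220:400,::-1]
cv2.imwrite('pics/s9.png',cv2.resize(a,None,fx=3.3,fy=3.3,interpolation=cv2.INTER_CUBIC))
O=np.array([609,-88,0]);c,s=np.cos(.178),np.sin(.178);R=np.array([[c,-s,0],[s,c,0],[0,0,1]])
P=[O+R@np.array(p) for p in((-17,30,62),(-17,-30,62),(-21,30,62),(-21,-30,62))]
print(((pix('top',P)-[240,100]+.35)*3.2).round(0).tolist())
print(((pix('side',P)-[220,110]+.35)*3.3).round(0).tolist())
E
```

```text
time: 11.95
tool_pos: [491.8, -107.0, 230.9]
tcp_rot: [3.14, -0.014, -1.385]
contact_force: [0.2, 0.3, -0.4]
grip_width: 0.5
time: 12.95
tool_pos: [443.4, -293.2, 247.2]
tcp_rot: [-3.124, -0.029, -1.378]
contact_force: [0.9, 0.3, 1.2]
grip_width: 0.6
[[368.0, 383.0], [444.0, 371.0], [369.0, 388.0], [444.0, 376.0]]
[[300.0, 418.0], [329.0, 376.0], [305.0, 419.0], [333.0, 377.0]]
```

View pics/top9c.png

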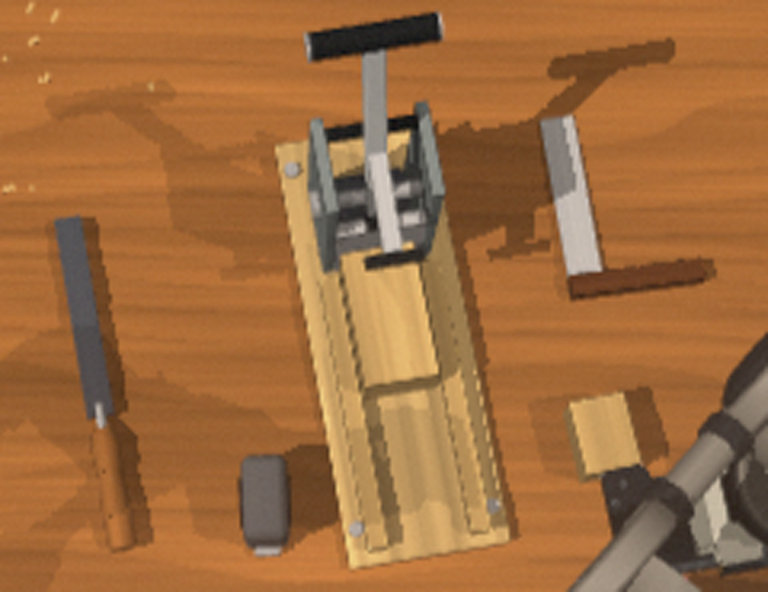

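View pics/s9.png

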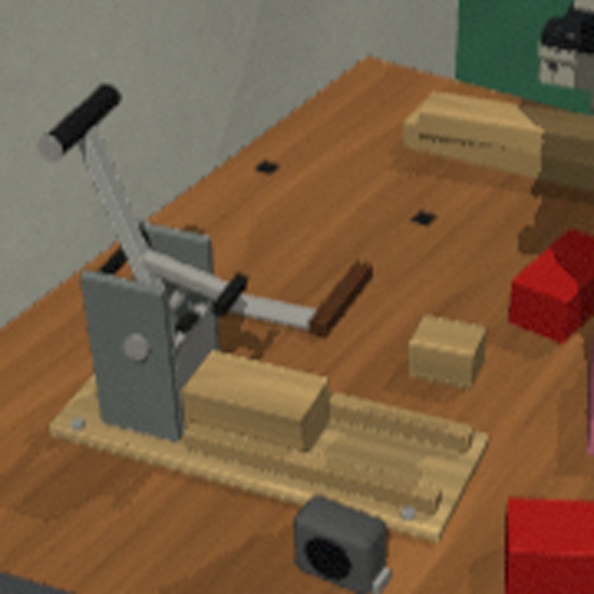

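The top view shows the arm raised and the bystanders in their places, but the blank's near edge reads between home and 4 mm short there. I'll enlarge it and measure more exactly.

Run:
```python
from h import *
O=np.array([609,-88,0]);c,s=np.cos(.178),np.sin(.178);R=np.array([[c,-s,0],[s,c,0],[0,0,1]])
def prof(n,f,xs,yj,z=62):
    g=cv2.cvtColor(cv2.imread(f),cv2.COLOR_BGR2GRAY).astype(np.float32)
    for y in yj:
        uv=pix(n,[O+R@np.array([x,y,z]) for x in xs]).astype(np.float32)
        v=cv2.remap(g,uv[:,:1].copy(),uv[:,1:].copy(),cv2.INTER_LINEAR).ravel()
        print(n,f,y,list(zip(xs,v.round().astype(int).tolist())))
xs=list(range(-32,-8,2))
prof('top','pics/top9.png',xs,(-15,0,15))
cv2.imwrite('pics/cur_side.png',capture('side')[:,:,::-1]); prof('side','pics/cur_side.png',xs,(-15,0,15))
prof('top','pics/top0.png',list(range(-108,-86,2)),(-15,0,15)); prof('side','pics/side0.png',list(range(-108,-86,2)),(-15,0,15))
im=cv2.imread('pics/top9.png')[165:235,335:395]; cv2.imwrite('pics/z.png',cv2.resize(im,None,fx=8,fy=8,interpolation=cv2.INTER_CUBIC))
```

```text
top pics/top9.png -15 [(-32, 145), (-30, 131), (-28, 111), (-26, 96), (-24, 97), (-22, 98), (-20, 114), (-18, 150), (-16, 170), (-14, 175), (-12, 175), (-10, 176)]
top pics/top9.png 0 [(-32, 178), (-30, 155), (-28, 122), (-26, 98), (-24, 97), (-22, 97), (-20, 118), (-18, 162), (-16, 184), (-14, 189), (-12, 189), (-10, 188)]
top pics/top9.png 15 [(-32, 177), (-30, 154), (-28, 121), (-26, 98), (-24, 100), (-22, 99), (-20, 117), (-18, 156), (-16, 172), (-14, 177), (-12, 178), (-10, 178)]
side pics/cur_side.png -15 [(-32, 101), (-30, 102), (-28, 101), (-26, 99), (-24, 96), (-22, 92), (-20, 91), (-18, 113), (-16, 134), (-14, 141), (-12, 143), (-10, 143)]
side pics/cur_side.png 0 [(-32, 134), (-30, 104), (-28, 84), (-26, 79), (-24, 79), (-22, 81), (-20, 87), (-18, 124), (-16, 146), (-14, 154), (-12, 153), (-10, 154)]
side pics/cur_side.png 15 [(-32, 78), (-30, 80), (-28, 80), (-26, 78), (-24, 80), (-22, 81), (-20, 87), (-18, 117), (-16, 133), (-14, 139), (-12, 138), (-10, 138)]
top pics/top0.png -15 [(-108, 144), (-106, 145), (-104, 149), (-102, 133), (-100, 111), (-98, 98), (-96, 100), (-94, 137), (-92, 165), (-90, 176), (-88, 176)]
top pics/top0.png 0 [(-108, 176), (-106, 175), (-104, 174), (-102, 148), (-100, 116), (-98, 99), (-96, 100), (-94, 144), (-92, 177), (-90, 190), (-88, 190)]
top pics/top0.png 15 [(-108, 175), (-106, 176), (-104, 173), (-102, 148), (-100, 117), (-98, 99), (-96, 99), (-94, 135), (-92, 164), (-90, 175), (-88, 176)]
side pics/side0.png -15 [(-108, 100), (-106, 97), (-104, 96), (-102, 98), (-100, 92), (-98, 86), (-96, 80), (-94, 102), (-92, 125), (-90, 140), (-88, 141)]
side pics/side0.png 0 [(-108, 129), (-106, 128), (-104, 122), (-102, 90), (-100, 81), (-98, 78), (-96, 77), (-94, 99), (-92, 128), (-90, 150), (-88, 152)]
side pics/side0.png 15 [(-108, 81), (-106, 77), (-104, 79), (-102, 79), (-100, 80), (-98, 78), (-96, 75), (-94, 96), (-92, 119), (-90, 133), (-88, 134)]
```

View pics/z.png

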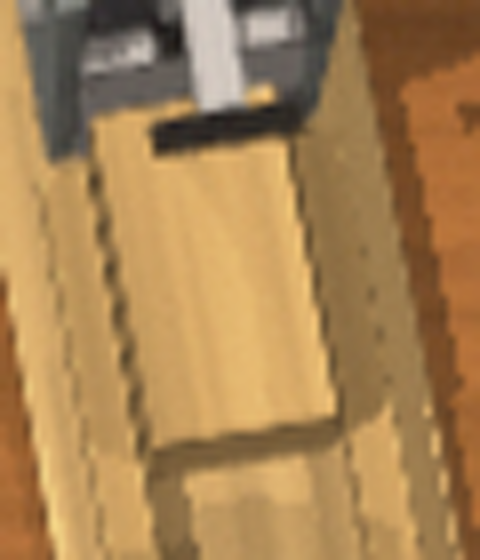

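The top and side views both put the blank's near edge at jig x = -18.5 (home is -17, and calibration is good to about 2 mm). It reads the same across the width, so the blank is square. No gap shows at the fence, and the fingers hit a hard stop at about 17 N. The robot is clear, so I'm handing in.

Run:
```python
from h import *
print(bot.close_job(), bot.get_obs()['time'], bot.get_obs()['contact_force'])
```

```text
the job is handed in; nothing more can be done
the job is handed in; nothing more can be done
```

The jig is set and the job is handed in, at about 13 s of the 48 s allowed; no verdict came back. With the fingers shut, I pushed the hold-down arm up by its crossbar to about 1.05 rad and let go. It went on to its back stop by itself. I then pushed the blank along the channel until it hit a hard stop, which the wrist read at about 17 N, and backed the robot clear.

**Arm:** after I let go, the bar ends in the top view matched the predicted 1.36 rad position within about 1 pixel. The last pictures still show it raised.

**Blank:** it lies flat and square in the channel, with no visible gap at the fence. The top and side views put its near end at jig x ≈ -18.5 mm, and the wrist view about -18 mm. Exactly home would be -17 mm, so the cameras disagree with home by 1 to 1.5 mm. That is within calibration error and the 4 mm allowance. My first reading by eye from the top view was less clear, anywhere from home to 4 mm short, so I re-measured before handing in.

**Bystanders:** by eye in the last pictures, the file, square, tape and offcut are where they started. I did not measure their positions.

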